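# Screw the hose elbow into the clamped dust port

### The job

Pick up the grey hose elbow and lower its spigot into the mouth of the socket held in the wooden clamp, with its two lugs going down through the gaps in the thread. Turn it gently clockwise (seen from above) until you feel the thread begin to tighten on the sealing ring, then go a further eighth of a turn (45 degrees) and stop; do not overtighten or force it. Let go, leaving it level and screwed in, and leave the bottle, tub and offcut alone.

Things in the scene. Friction and masses are not known exactly. Their poses are not given: they have to be found in the camera images.
- elbow: Loose grey plastic hose elbow, 0.1 to 0.16 kg. Origin: centre of the flange's underside; z up when upright; x along the hose barb. Flange 60 diameter, z 0 to 5. The barb, 23 diameter, runs from the hub along +x to x = 59 at z = 22. Below the flange a spigot 28 diameter, 28 long, foot chamfered by 2. It starts standing upright on its spigot, origin 28 above the bench.
- hub (a point): On the elbow's axis, 34 above its origin, axes as the elbow: where to hold it. The hub is a square block 30 x 30 (flat faces square to the elbow's x and y) from the flange up to 50 above the origin. Hold it by the two faces across y; the barb is on the +x face.
- lugs (a point): On the elbow's axis, 17.8 below its origin, axes as the elbow: level of the centres of the two round lugs, 6 diameter, that stick out of the spigot on its +x and -x sides to 19.5 from the axis.
- socket: Fixed aluminium female fitting held in a wooden screw clamp (bed 90 x 200 along its y, jaws and end block no higher than 54). Origin: on the bench below the centre of the mouth; z up. Outside diameter 66, top of the wall 60 above the bench, bore 42 deep and 42 wide; two thread ridges inside leave a hole 32.4 wide.
- mouth (a point): Centre of the socket's mouth on the plane of the wall's top, axes as the socket. The ridges leave two gaps 50 degrees wide, centred on +x and -x (outside ribs mark them): the elbow goes in with its x along the socket's x, either way round. Two-start thread, lead 24 per turn, tightens clockwise seen from above; ridges span 25 to 155 degrees clockwise of each gap.
- ring (a point): On the socket axis, 8 above the wall's top: the mean top of the black springy sealing ring (46 inside, 60 outside). Its true top is up to 2.3 higher or lower, different each time, not shown by this point. With the lugs through the gaps the flange rests on the ring and the elbow turns freely until the ridges meet the lugs, 20 to 95 degrees from the gap's centre, sooner if the ring is high.
- thread (a point): On the socket axis, 10 below the wall's top: level of the thread. After the ridges meet the lugs, turning draws the elbow down 3 per 45 degrees against the ring (6 N per mm): turning gets steadily stiffer, and a hand that does not follow is pulled down. Let go, it stays (it may turn back some 4 degrees), so you may regrip. Well tightened, the thread holds the elbow down with about 16 N.
- glue: White plastic bottle with a black cap, 56 in diameter, 130 high, standing upright; origin under its centre. Leave it alone.
- tub: White open tub, 100 in diameter, 85 high; origin under its centre. Leave it alone.
- offcut: Wooden offcut 50 x 160 (along its y) x 18, lying flat; origin under its centre. Leave it alone.
Mind the look-alikes: they are no part of the job. Leave any green, orange or purple look-alike of the elbow alone.

How it is judged (in metres and radians):
On the way:
1. the elbow's spigot and lugs are down in the socket, the flange on the sealing ring, not yet tightened (horizontal distance between elbow and mouth below 0.004 m and z of elbow in the frame of mouth below 0.0112 m and angle between elbow's own z axis and vertical below 0.1 rad and contact force between elbow and socket below 7 N), for 0.2 s.
At the end, for the whole second after the job is handed in: The elbow stands free in the socket, level within 0.06 rad, centred within 4 mm, its flange less than 9.5 mm above the wall top, at rest, and the thread holds it on the sealing ring with 11 to 21.5 N (about 45 degrees past the first resistance, give or take 14) (contact force between elbow and socket between 11 and 21.5 N and horizontal distance between elbow and mouth below 0.004 m and z of elbow in the frame of mouth below 0.0095 m and angle between elbow's own z axis and vertical below 0.06 rad and linear speed of elbow below 0.02 m/s); the robot touches nothing.
It fails at once if the elbow is forced or overtightened: more than 35 N between elbow and socket (contact force between elbow and socket above 35 N).
It fails at once if the bottle, tub or offcut is moved by more than 20 mm (distance of any of glue, tub, offcut from where it was at the start of the episode above 0.02 m).
It also fails if it takes over 72 s, if anything falls off the work surface, if the arm or the gripper's body presses on something with over 40 N, if the wrist force passes 120 N, or if a joint passes its speed limit or range.

### The arm

A 6-joint arm with a two-finger parallel gripper is mounted at the origin on the work surface. World frame = base frame: x ahead of the robot, y to its left, z up, the work surface at z = 0. Lengths are in mm, angles in rad, forces in N, time in s.
With the tool pointing down it reaches from about 225 to 725 mm from the base axis. Payload 3.1 kg.
Tool frame: the origin (TCP) lies midway between the tips of the shut fingers; the grasp point (between the pads) lies ctrl.grip_point_offset behind it (ctrl.grip_point_offset is the distance from the TCP to the grasp point, in mm); y points along the fingers, z is the direction in which the jaws open and shut, and the axes are right-handed (so a half turn about y gives the same grasp; the last joint's range is limited). The gripper opens to 85 mm and grips with 20 to 120 N. Pads are 22 mm wide; open, the fingers measure 114 mm over their backs; the gripper's body (76 mm by 85 mm) begins 54 mm behind the grasp point. The pads swing forward as they close: fully open they stand 13 mm farther back than shut.
Start: joints at [1.207, 0.048, 0.099, 1.622, 0, 1.443], TCP at [122.659, 510.463, 205.312] pointing down, gripper open.
Joint ranges: [-2.91, 2.91], [-0.99, 1.94], [-1.21, 1.42], [-2.12, 2.29], [-1.49, 1.47], [-3.14, 3.14]. Speed limits (rad/s): [2.79, 2.79, 3.14, 3.14, 3.14, 3.14].

### API

Orientations are given as a rotation vector (axis times angle).
In Python, from rig import ctrl, imaging gives the robot as it stands.
- The arm moves only by the tool apply_moves, never from a script. Its argument "increments" is a list of rows, each a list of 3 entries, a list of its own where there are three numbers: the shift along the world's x, y, z in mm, then the turn, a rotation vector about the world's x, y, z in degrees, then the finger opening in mm, from 0 to 85.4. In form: [[[tx, ty, tz], [ax, ay, az], hand], ...]. A call has exactly 10 rows; each row shifts and turns the pose as measured when the row begins; what a row does not reach is not made up. A row lasts 1/12 s, in which the tool goes at most 41.7 mm and 7.16 degrees, less where a joint would pass 70% of its speed; a pose out of reach is approached as far as the arm can. A call with a gripper value outside its range is refused whole. The fingers move at their own pace and stop on an object; "grip_force" is the grip in N (left out, the last holds). Time passes only in rows, so rows that do not move let the fingers close, or fill a call up. It gives the time, the measured TCP pose, the force and the opening at its end, in the units of the state.
- ctrl.read_state(): the state, without advancing time (a new reading comes with each control period).
- imaging.get_image(name): name is "side" or "top" or "wrist"; returns the picture (384x512x3 uint8, red, green, blue); there is no depth.
- imaging.camera_model(name): a dict with "mtx" (3x3 intrinsics, pixels), "R" (3x3) and "t" (3): a world point X has camera coordinates R X + t. Camera axes: x right, y down, z forward; pixel columns grow to the right and rows downward; lengths in mm; the calibration is good to about 2 mm. A picture is of the moment at which its call begins: read the wrist's pose just before it. camera_model takes no time and is no camera call; for the wrist camera it gives the pose at the moment of the call.
- ctrl.job_done(): hands the job in, once; it reports no verdict.
The state is a dict: "time_s": time; "q": joint angles; "qvel": joint speeds; "joint_efforts": joint torques, N m; "tcp_pos": TCP position; "orientation": TCP orientation; "wrist_force": force on the tool from outside, world axes, zero at the start; "ft_torque": the same for the moment, N m; "width": opening from 0.0 (shut) to 1.0 (fully open).
Only numpy, scipy, OpenCV 4.12 (cv2) and the standard library are available. Lean on these libraries where they do the work, as an engineer would, in place of code of your own. Each camera call takes 0.05 s, during which the arm holds its last target.

## Working session

There is one attempt and no reset: what is moved stays moved. The work goes in short steps, Python scripts to look and compute and a tool call to move; the robot and the scene stay as the last step left them, time stands still between calls to the robot, and variables do not carry over. Pictures are saved under pics/ and viewed, and the job is handed in when it is done.

Besides the shell and the picture viewer there is one more tool, called after "Request:" as name(argument=value, ...) on one line, values as JSON. apply_moves: Moves the arm, as the interface text tells. Its arguments: {"type":"object","properties":{"increments":{"type":"array","items":{"type":"array"}},"grip_force":{"type":"number"}},"required":["increments"]}

```bash
mkdir -p pics; ls
python3 - <<'E'
from rig import ctrl, imaging
import cv2
s=ctrl.read_state(); print(s, ctrl.grip_point_offset)
for n in ["side","top","wrist"]:
    im=imaging.get_image(n); cv2.imwrite(f"pics/{n}0.png",im[:,:,::-1])
    m=imaging.camera_model(n); print(n,m)
E
```

```text
pics
{'time_s': 0.0, 'q': array([1.20718856e+00, 4.87467099e-02, 9.76069980e-02, 1.62199528e+00,
       3.03807888e-05, 1.44301511e+00]), 'qvel': array([-0.00040933, -0.00096935,  0.00079921, -0.00078719, -0.00124388,
       -0.00034758]), 'joint_efforts': array([ 1.92211119e-03, -3.38778126e+01,  3.20016325e+01,  2.03685486e-02,
       -1.05204310e-05,  3.46875723e-06]), 'tcp_pos': array([122.41927612, 509.84577748, 204.12392268]), 'orientation': array([-1.56511874,  0.18566849, -0.1847266 ]), 'wrist_force': array([-0.75256543,  0.29465773,  0.25053023]), 'ft_torque': array([ 0.03421029, -0.01651702,  0.02257903]), 'width': 1.0005605835824576} 18.700000000000003
side {'mtx': array([[450.9869983 ,   0.        , 252.31003717],
       [  0.        , 450.9869983 , 193.49673435],
       [  0.        ,   0.        ,   1.        ]]), 'R': array([[ 0.83328105, -0.55263691,  0.015334  ],
       [-0.33686132, -0.52953079, -0.77853812],
       [ 0.43836872,  0.64357563, -0.62740997]]), 't': array([-429.44573976,  230.55445271, 1121.74258921])}
top {'mtx': array([[398.9555841 ,   0.        , 250.81243914],
       [  0.        , 398.9555841 , 188.51852314],
       [  0.        ,   0.        ,   1.        ]]), 'R': array([[ 0.02033748, -0.99976757, -0.0071544 ],
       [-0.99018386, -0.01915175, -0.13845261],
       [ 0.13828341,  0.00989995, -0.99034322]]), 't': array([   9.56838348,  553.22261103, 1088.16409089])}
wrist {'mtx': array([[335.89798421,   0.        , 256.41278812],
       [  0.        , 335.89798421, 185.71200946],
       [  0.        ,   0.        ,   1.        ]]), 'R': array([[ 0.23461971,  0.97208511, -0.00203009],
       [ 0.92360173, -0.22226561,  0.3123425 ],
       [ 0.30317227, -0.0751567 , -0.94996739]]), 't': array([-523.84239292,  -40.10894473,  381.84436398])}
```

View pics/top0.png

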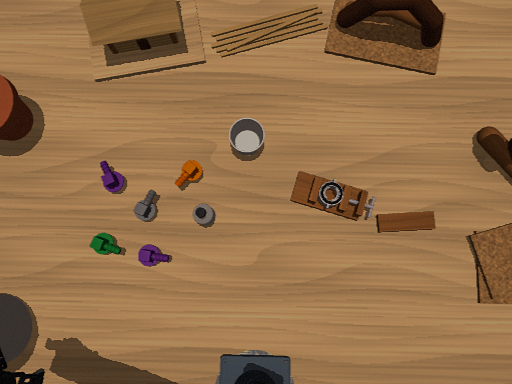

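View pics/side0.png

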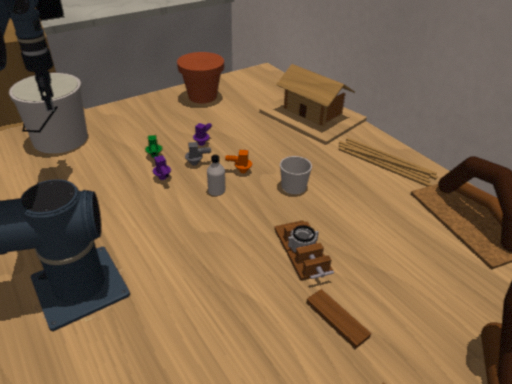

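View pics/wrist0.png

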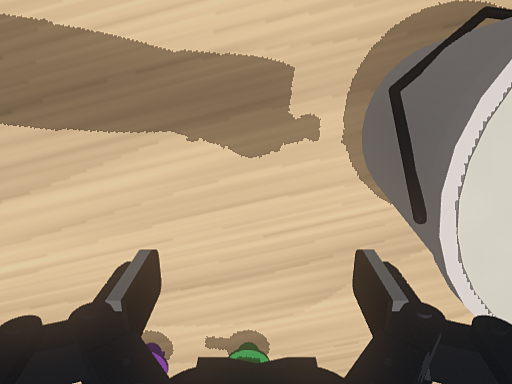

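Top view: the grey elbow is at (146,205). The look-alikes are purple at (112,180) and (150,255), orange at (190,172) and green at (104,244). The bottle (204,214) is greyish too. The socket is at (331,193), the tub at (246,138) and the offcut at (405,221). I choose the grey one and check it in an enlarged crop.

Run:
```python
import cv2
t=cv2.imread("pics/top0.png"); s=cv2.imread("pics/side0.png")
a=cv2.resize(t[160:235,100:200],None,fx=8,fy=8,interpolation=cv2.INTER_CUBIC)
cv2.imwrite("pics/c_elb_top.png",a)
cv2.imwrite("pics/c_soc_top.png",cv2.resize(t[160:235,285:385],None,fx=8,fy=8,interpolation=cv2.INTER_CUBIC))
cv2.imwrite("pics/c_elb_side.png",cv2.resize(s[120:195,150:250],None,fx=8,fy=8,interpolation=cv2.INTER_CUBIC))
cv2.imwrite("pics/c_soc_side.png",cv2.resize(s[215:290,265:365],None,fx=8,fy=8,interpolation=cv2.INTER_CUBIC))
```

```text
(no output)
```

View pics/c_elb_top.png

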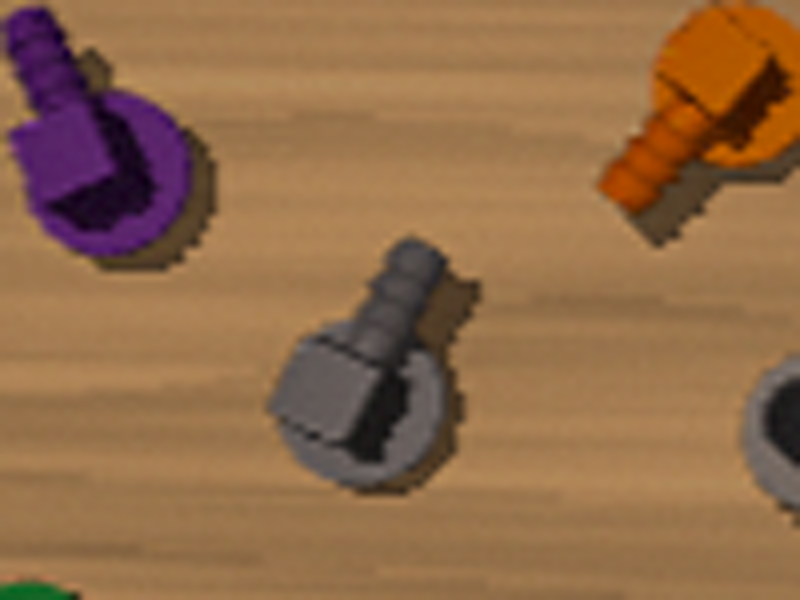

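View pics/c_soc_top.png

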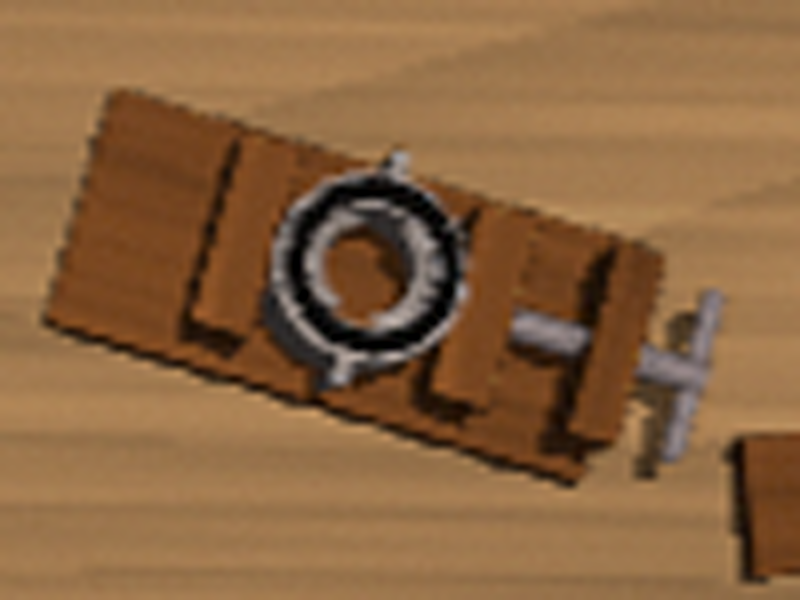

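View pics/c_elb_side.png

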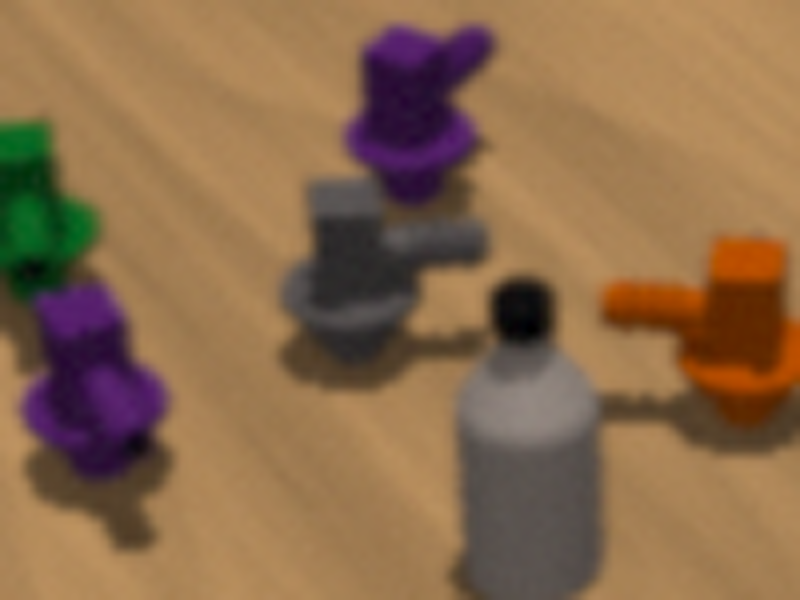

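View pics/c_soc_side.png

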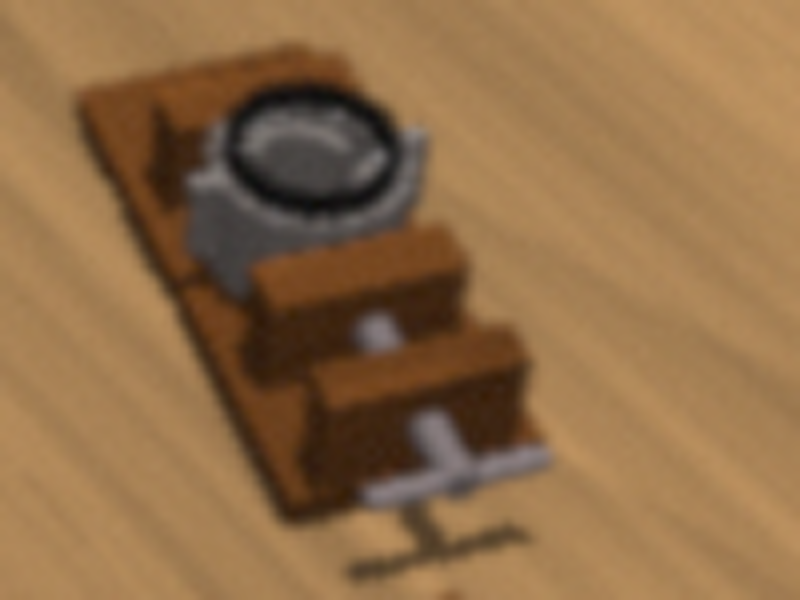

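```bash
cat > h.py <<'E'
import numpy as np, cv2
from rig import ctrl, imaging
from scipy.spatial.transform import Rotation as Ro
def bp(m,u,v,z):
    d=m["R"].T@np.linalg.solve(m["mtx"],[u,v,1.]); c=-m["R"].T@m["t"]
    return c+d*(z-c[2])/d[2]
def pj(m,X):
    p=m["mtx"]@(m["R"]@np.asarray(X,float)+m["t"]); return p[:2]/p[2]
def tool():
    s=ctrl.read_state(); R=Ro.from_rotvec(s["orientation"]).as_matrix()
    return s,R
E
python3 - <<'E'
from h import *
m=imaging.camera_model("top")
f=lambda x,y,ox,oy:(ox+x/8-.5+.06,oy+y/8-.5+.06)
def ang(a,b): return np.degrees(np.arctan2(b[1]-a[1],b[0]-a[0]))
P=[bp(m,*f(x,y,100,160),78) for x,y in [(312,340),(383,372),(345,445),(270,405)]]
print(np.round(P,1),np.mean(P,0)); 
tip=bp(m,*f(415,250,100,160),55); print(tip,ang(np.mean(P,0),tip))
print("flange",bp(m,*f(362,404,100,160),31))
print("ring",bp(m,*f(367,268,285,160),68))
a=bp(m,*f(338,375,285,160),57);b=bp(m,*f(398,163,285,160),57);print(a,b,(a+b)/2,ang(a,b))
print("glue",bp(m,204,214,130),"tub",bp(m,246.5,135,85))
for n,u,v in [("g",104,244),("p1",112,180),("p2",150,255),("o",190,172)]: print(n,bp(m,u,v,50))
s,R=tool(); print(R.round(3))
mw=imaging.camera_model("wrist"); print("cam in tool",R.T@(-mw["R"].T@mw["t"]-s["tcp_pos"])); print((mw["R"]@R).round(3))
E
```

```text
[[504.4 324.3  78. ]
 [494.  299.5  78. ]
 [469.  311.   78. ]
 [482.  337.2  78. ]] [487.32007329 318.0281168   78.        ]
[538.82711029 296.9821411   55.        ] -22.22511587196662
flange [486.69662377 319.00808172  31.        ]
ring [ 540.46066661 -198.22954961   68.        ]
[ 504.54252759 -190.08717004   57.        ] [ 578.93637228 -211.3596375    57.        ] [ 541.73944994 -200.72340377   57.        ] -15.957559171920835
glue [471.66616284 138.65313215 130.        ] tub [695.23262142  35.00301736  85.        ]
g [389.5528153  420.80095553  50.        ]
p1 [567.94498118 410.98506909  50.        ]
p2 [362.34392042 292.49750935  50.        ]
o [594.94304512 192.50601995  50.        ]
[[ 0.972 -0.001  0.234]
 [-0.234 -0.002  0.972]
 [-0.    -1.    -0.002]]
cam in tool [-8.06007510e+01 -1.69823481e+02 -1.00339732e-01]
[[ 0.001  0.     1.   ]
 [ 0.95  -0.313 -0.001]
 [ 0.313  0.95  -0.   ]]
```

The crop confirms the grey elbow: hub top about (141,208), barb pointing up-right. It stands at about (487,318) with its x at about -23°. The socket is at about (541,-199) with its x at about -16°. I'll hover over the elbow for a close look.

Request:
apply_moves(increments=[[[38,-20,0],[0,0,-1],85],[[38,-20,0],[0,0,-1],85],[[38,-20,0],[0,0,-1],85],[[38,-20,0],[0,0,-1],85],[[38,-20,0],[0,0,-1],85],[[38,-20,0],[0,0,-1],85],[[38,-20,0],[0,0,-1],85],[[38,-20,0],[0,0,-1],85],[[38,-20,0],[0,0,-1],85],[[20,-12,0],[0,0,-1],85]], grip_force=50)

```text
time_s: 0.98
tcp_pos: [473.7, 318.0, 199.4]
orientation: [-1.552, 0.321, -0.309]
wrist_force: [-0.0, 1.0, -0.4]
width: 0.995
```

Run:
```python
from h import *
s,R=tool(); m=imaging.camera_model("wrist"); im=imaging.get_image("wrist")
cv2.imwrite("pics/w1.png",im[:,:,::-1])
print(s["time_s"],s["tcp_pos"],s["q"],np.degrees(np.arctan2(R[1,2],R[0,2])),R[:,1],s["wrist_force"])
np.savez("w1.npz",**m); print(pj(m,[487,318.5,78]))
```

```text
0.9833 [473.72370089 317.98268134 199.38385687] [4.72977299e-01 1.76612159e-01 2.27113969e-01 1.62957175e+00
 1.09510932e-03 8.74235120e-01] 67.01035483352119 [-0.00786408 -0.00279402 -0.99996517] [-0.01145546  0.98630991 -0.40454576]
[263.71527191 183.15043294]
```

View pics/w1.png

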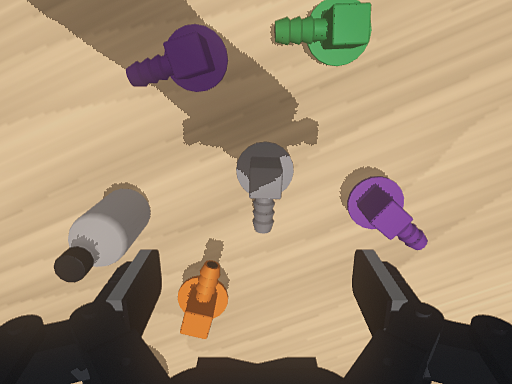

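Run:
```python
import cv2
t=cv2.imread("pics/w1.png")
cv2.imwrite("pics/w1c.png",cv2.resize(t[135:240,215:315],None,fx=5.5,fy=5.5,interpolation=cv2.INTER_CUBIC))
```

```text
(no output)
```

View pics/w1c.png

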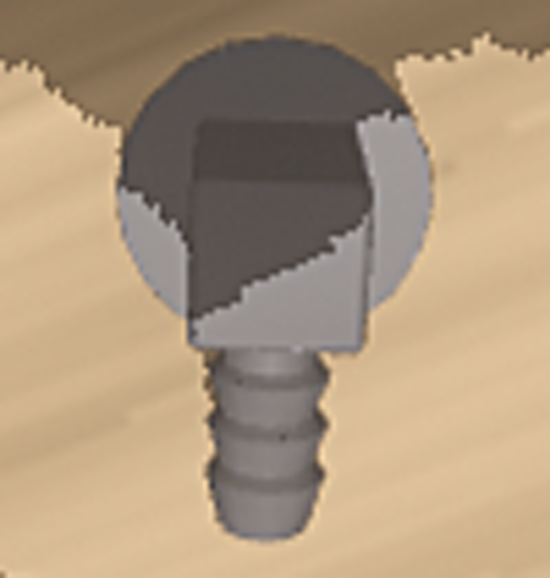

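Run:
```python
from h import *
from scipy.optimize import least_squares
m=dict(np.load("w1.npz"))
f=lambda x,y:np.array((215+x/5.5-.4,135+y/5.5-.4))
C=[f(193,180),f(372,185),f(363,350),f(190,345)]
P=[bp(m,*c,78) for c in C]; print(np.round(P,1),np.mean(P,0))
for a,b in [(0,3),(1,2),(0,1),(3,2)]:
    d=P[b]-P[a]; print(np.degrees(np.arctan2(d[1],d[0])),np.hypot(*d[:2]))
# fit x,y,th with hub corners + flange extremes + barb points
def res(p):
    c,s=np.cos(p[2]),np.sin(p[2]); W=lambda x,y,z:pj(m,[p[0]+c*x-s*y,p[1]+s*x+c*y,28+z])
    r=[W(-15,-15,50)-C[0],W(-15,15,50)-C[1],W(15,15,50)-C[2],W(15,-15,50)-C[3]]
    a=np.linspace(0,2*np.pi,361); F=np.array([W(30*np.cos(t),30*np.sin(t),5) for t in a])
    r=list(np.concatenate(r)); r+=[F[:,0].min()-f(118,0)[0],F[:,0].max()-f(432,0)[0]]
    r+=[(W(59,0,22)-f(266,520))[0]]
    return r
q=least_squares(res,[487,318,-.4]); print(q.x[:2],np.degrees(q.x[2]),np.round(q.fun,1))
```

```text
[[468.4 312.7  78. ]
 [480.5 339.2  78. ]
 [506.5 327.2  78. ]
 [494.4 300.8  78. ]] [487.46715175 319.97837073  78.        ]
-24.409415561661113 28.59372483041488
-24.720583198534108 28.630859659127037
65.3892296431905 29.202735880366767
65.31573688842082 29.047399189968917
[487.5186088  319.96424418] -24.561243721953478 [-0.4 -0.7  0.5 -0.7  0.5  0.7 -0.5  0.8 -0.4  0.4 -0. ]
```

The wrist crop shows the grey elbow's hub top centred at about (266,183), with the barb pointing straight down the picture. The fit puts it at (487.5, 320.0) with x at -24.6°. Next I align and go down.

Request:
apply_moves(increments=[[[7,1,0],[0.16,-0.45,-0.8],85],[[7,1,0],[0,0,-0.8],85],[[0,0,-15],[0,0,0],85],[[0,0,-20],[0,0,0],85],[[0,0,-20],[0,0,0],85],[[0,0,-20],[0,0,0],85],[[0,0,-20],[0,0,0],85],[[0,0,-15],[0,0,0],85],[[0,0,-10],[0,0,0],85],[[0,0,0],[0,0,0],85]])

```text
time_s: 1.87
tcp_pos: [489.5, 323.1, 73.2]
orientation: [-1.542, 0.338, -0.342]
wrist_force: [0.2, -0.1, 0.4]
width: 0.995
```

```bash
cat > look.py <<'E'
from h import *
import sys
def st():
    s,R=tool()
    print(s["time_s"],"tcp",s["tcp_pos"].round(2),"yaw",np.degrees(np.arctan2(R[1,2],R[0,2])).round(2),"y",R[:,1].round(4),"zz",R[2,2].round(4),"F",s["wrist_force"].round(2),"T",s["ft_torque"].round(3),"w",round(float(s["width"])*85.4,2),"q6",s["q"][5].round(3))
if __name__=="__main__":
    st()
    for n in sys.argv[2:]:
        m=imaging.camera_model(n); im=imaging.get_image(n)
        cv2.imwrite(f"pics/{n}{sys.argv[1]}.png",im[:,:,::-1]); np.savez(f"{n}{sys.argv[1]}.npz",**m)
E
python3 look.py 2 wrist
```

```text
1.8667 tcp [489.55 323.12  73.23] yaw 65.15 y [ 3.e-03  9.e-04 -1.e+00] zz 0.0021 F [ 0.17 -0.14  0.42] T [-0.038  0.03  -0.007] w 85.0 q6 0.903
```

View pics/wrist2.png

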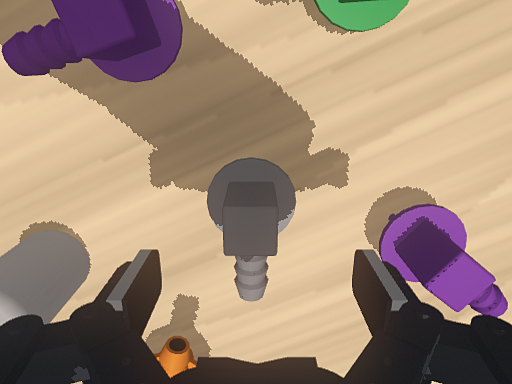

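Run:
```python
import cv2
t=cv2.imread("pics/wrist2.png")
cv2.imwrite("pics/w2c.png",cv2.resize(t[150:310,200:305],None,fx=3.7,fy=3.7,interpolation=cv2.INTER_CUBIC))
```

```text
(no output)
```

View pics/w2c.png

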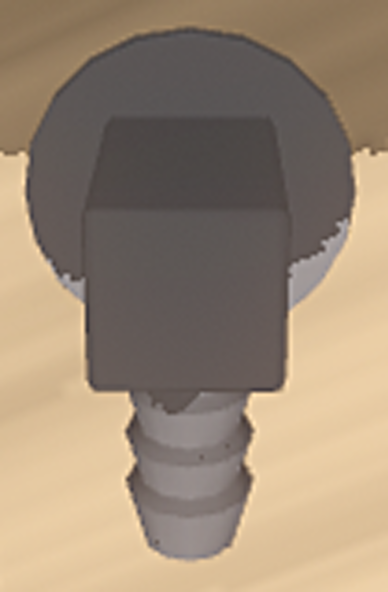

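Run:
```python
from h import *
from scipy.optimize import least_squares
m=dict(np.load("wrist2.npz"))
f=lambda x,y:np.array((200+x/3.7-.4,150+y/3.7-.4))
C=[f(85,210),f(291,210),f(287,390),f(89,390)]
def res(p):
    c,s=np.cos(p[2]),np.sin(p[2]); W=lambda x,y,z:pj(m,[p[0]+c*x-s*y,p[1]+s*x+c*y,28+z])
    r=[W(-15,-15,50)-C[0],W(-15,15,50)-C[1],W(15,15,50)-C[2],W(15,-15,50)-C[3]]
    a=np.linspace(0,2*np.pi,361); F=np.array([W(30*np.cos(t),30*np.sin(t),5) for t in a])
    r=list(np.concatenate(r)); r+=[F[:,0].min()-f(26,0)[0],F[:,0].max()-f(355,0)[0]]
    r+=[(W(59,0,22)-f(190,520))[0]]
    return r
q=least_squares(res,[487,318,-.4]); print(q.x[:2],np.degrees(q.x[2]),np.round(q.fun,1))
```

```text
[487.8515771  319.97383386] -25.186112677286243 [-0.7 -0.8  0.5 -0.6  0.2  0.9 -0.3  0.8 -0.2  0.7  0.1]
```

Request:
apply_moves(increments=[[[-1.5,-2.5,0],[0.05,0.15,0],85],[[-0.5,-0.5,-6],[0,0,0],85],[[0,0,-8],[0,0,0],70],[[0,0,-8],[0,0,0],60],[[0,0,-6],[0,0,0],50],[[0,0,0],[0,0,0],45],[[0,0,0],[0,0,0],40],[[0,0,0],[0,0,0],38],[[0,0,0],[0,0,0],38],[[0,0,0],[0,0,0],38]])

```text
time_s: 2.75
tcp_pos: [490.9, 322.6, 49.4]
orientation: [-1.535, 0.333, -0.346]
wrist_force: [-0.5, 0.3, 0.3]
width: 0.446
```

```bash
python3 look.py 3 wrist
```

```text
2.75 tcp [490.92 322.55  49.42] yaw 65.19 y [ 0.0097  0.007  -0.9999] zz 0.0104 F [-0.46  0.34  0.34] T [-0.022  0.007  0.007] w 38.11 q6 0.899
```

View pics/wrist3.png

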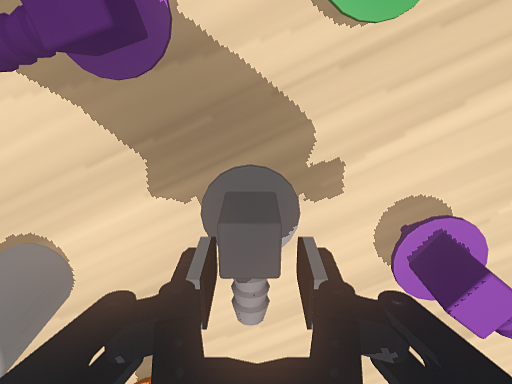

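Request:
apply_moves(increments=[[[-2,-1.5,-3],[-0.3,0.4,0],42],[[-1.5,-1,-3],[-0.2,0.2,0],42],[[0,0,-2],[0,0,0],42],[[0,0,0],[0,0,0],42],[[0,0,0],[0,0,0],42],[[0,0,0],[0,0,0],42],[[0,0,0],[0,0,0],42],[[0,0,0],[0,0,0],42],[[0,0,0],[0,0,0],42],[[0,0,0],[0,0,0],42]])

```text
time_s: 3.63
tcp_pos: [487.6, 320.1, 41.4]
orientation: [-1.546, 0.34, -0.34]
wrist_force: [-0.0, 0.2, -0.7]
width: 0.492
```

```bash
python3 look.py 4 wrist
```

```text
3.6333 tcp [487.62 320.11  41.35] yaw 65.2 y [-6.0e-04 -2.1e-03 -1.0e+00] zz -0.0021 F [-0.01  0.16 -0.69] T [0.036 0.053 0.004] w 42.0 q6 0.9
```

View pics/wrist4.png

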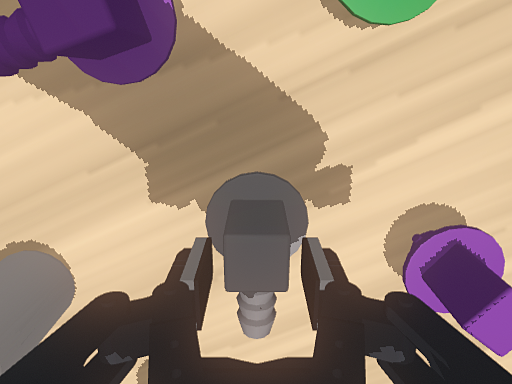

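The hub is centred between the pads, at columns 225–289 with the pads at about 207 and 305. Next I close the gripper.

Request:
apply_moves(increments=[[[0,0,0],[0,0,0],36],[[0,0,0],[0,0,0],32],[[0,0,0],[0,0,0],28],[[0,0,0],[0,0,0],24],[[0,0,0],[0,0,0],24],[[0,0,0],[0,0,0],24],[[0,0,0],[0,0,0],24],[[0,0,0],[0,0,0],24],[[0,0,0],[0,0,0],24],[[0,0,0],[0,0,0],24]], grip_force=60)

```text
time_s: 4.52
tcp_pos: [488.0, 320.3, 41.9]
orientation: [-1.546, 0.339, -0.34]
wrist_force: [-0.3, 0.4, -0.0]
width: 0.33
```

```bash
python3 look.py 5
```

```text
4.5167 tcp [488.01 320.26  41.87] yaw 65.19 y [ 3.0e-04 -1.6e-03 -1.0e+00] zz -0.0013 F [-0.33  0.42 -0.03] T [-0.036 -0.027 -0.033] w 28.16 q6 0.9
```

Request:
apply_moves(increments=[[[0,0,6],[0,0,0],24],[[0,0,12],[0,0,0],24],[[0,0,18],[0,0,0],24],[[0,0,20],[0,0,0],24],[[0,0,20],[0,0,0],24],[[0,0,20],[0,0,0],24],[[0,0,20],[0,0,0],24],[[0,0,20],[0,0,0],24],[[0,0,15],[0,0,0],24],[[0,0,0],[0,0,0],24]])

```text
time_s: 5.35
tcp_pos: [482.9, 317.8, 202.2]
orientation: [-1.55, 0.344, -0.336]
wrist_force: [0.3, 1.3, -0.7]
width: 0.328
```

```bash
python3 look.py 6 wrist
```

```text
5.35 tcp [482.91 317.83 202.24] yaw 65.2 y [-0.0063 -0.0048 -1.    ] zz -0.007 F [ 0.35  1.34 -0.73] T [ 0.046 -0.027  0.008] w 28.04 q6 0.9
```

View pics/wrist6.png

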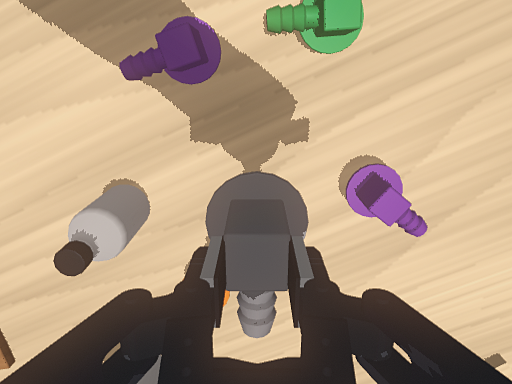

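Request:
apply_moves(increments=[[[5,-20,0],[-0.2,0.3,0.5],24],[[9,-36,0],[0,0,0.6],24],[[10,-38,0],[0,0,0.6],24],[[10,-38,0],[0,0,0.6],24],[[10,-38,0],[0,0,0.6],24],[[10,-38,0],[0,0,0.6],24],[[10,-38,0],[0,0,0.6],24],[[10,-38,0],[0,0,0.6],24],[[10,-38,0],[0,0,0.6],24],[[10,-38,0],[0,0,0.6],24]])

```text
time_s: 6.23
tcp_pos: [569.6, -48.1, 188.8]
orientation: [-1.568, 0.263, -0.219]
wrist_force: [1.1, 1.1, -1.9]
width: 0.331
```

```bash
python3 look.py 7
```

```text
6.2333 tcp [569.61 -48.15 188.84] yaw 72.44 y [-0.029  -0.006  -0.9996] zz -0.0145 F [ 1.11  1.05 -1.94] T [ 0.014 -0.11   0.005] w 28.29 q6 0.112
```

Request:
apply_moves(increments=[[[9,-32,3],[0,-0.5,0.3],24],[[9,-32,3],[0.1,-0.5,0.3],24],[[9,-30,3],[0.1,-0.4,0.3],24],[[9,-26,3],[0.1,-0.2,0],24],[[7,-20,2],[0,0,0],24],[[5,-14,2],[0,0,0],24],[[3,-8,0],[0,0,0],24],[[0,0,0],[0,0,0],24],[[0,0,0],[0,0,0],24],[[0,0,0],[0,0,0],24]])

```text
time_s: 7.07
tcp_pos: [614.3, -226.4, 186.5]
orientation: [-1.554, 0.258, -0.217]
wrist_force: [-0.3, 0.0, -1.6]
width: 0.33
```

```bash
python3 look.py 8 wrist
```

```text
7.0667 tcp [ 614.33 -226.39  186.53] yaw 72.65 y [-0.0255  0.007  -0.9997] zz -0.0009 F [-0.34  0.   -1.6 ] T [ 0.021 -0.015  0.018] w 28.15 q6 -0.15
```

View pics/wrist8.png

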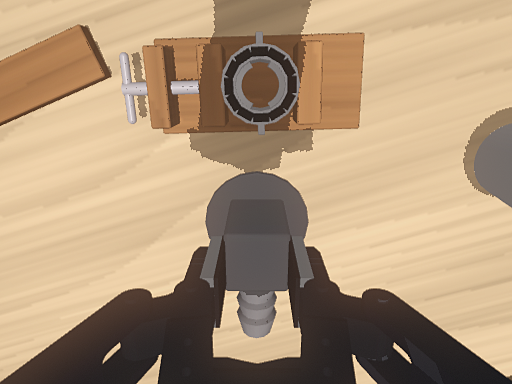

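Run:
```python
import cv2
t=cv2.imread("pics/wrist8.png")
cv2.imwrite("pics/w8c.png",cv2.resize(t[20:150,200:325],None,fx=4.6,fy=4.6,interpolation=cv2.INTER_CUBIC))
```

```text
(no output)
```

View pics/w8c.png

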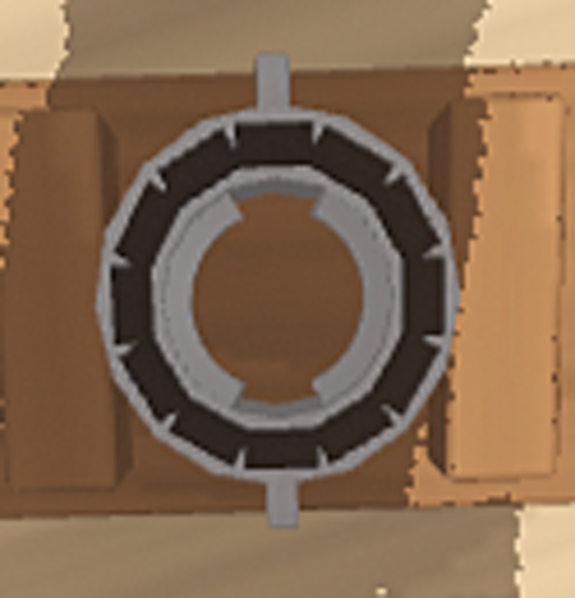

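Run:
```python
from h import *
from scipy.optimize import least_squares
m=dict(np.load("wrist8.npz"))
f=lambda x,y:np.array((200+x/4.6-.4,20+y/4.6-.4))
a=np.linspace(0,2*np.pi,721)
def res(p):
    F=np.array([pj(m,[p[0]+33*np.cos(t),p[1]+33*np.sin(t),60]) for t in a])
    return [F[:,0].min()-f(98,0)[0],F[:,0].max()-f(459,0)[0],F[:,1].min()-f(0,105)[1],F[:,1].max()-f(0,482)[1]]
q=least_squares(res,[541,-199]); print(q.x,np.round(q.fun,2))
# ring top inner/outer at z68 (r 30 / 23)
def res2(p):
    F=np.array([pj(m,[p[0]+30*np.cos(t),p[1]+30*np.sin(t),68]) for t in a]);G=np.array([pj(m,[p[0]+23*np.cos(t),p[1]+23*np.sin(t),68]) for t in a])
    return [F[:,0].min()-f(107,0)[0],F[:,0].max()-f(449,0)[0],F[:,1].min()-f(0,118)[1],F[:,1].max()-f(0,470)[1]]
q2=least_squares(res2,[541,-199]); print(q2.x,np.round(q2.fun,2))
ang=lambda a,b:np.degrees(np.arctan2(b[1]-a[1],b[0]-a[0]))
print("ribs z60",ang(bp(m,*f(273,80),60),bp(m,*f(283,505),60)), "z50",ang(bp(m,*f(273,80),50),bp(m,*f(283,505),50)))
g=[(240,212),(315,212),(243,382),(315,385)]
for z in (50,55,60):
  G=[bp(m,*f(*p),z) for p in g]; print(z,ang((G[0]+G[1])/2,(G[2]+G[3])/2),np.mean(G,0))
B=[bp(m,*f(x,y),18) for x,y in []]
R=Ro.from_rotvec(ctrl.read_state()["orientation"]).as_matrix(); print("toolx ang",ang([0,0],R[:2,0]))
mt=imaging.camera_model("top"); print(pj(mt,[q.x[0],q.x[1],60]))
```

```text
[ 542.38636731 -200.88477135] [ 0.43 -0.43  0.39 -0.47]
[ 542.28686412 -201.02677705] [ 0.92 -0.92  0.34 -0.44]
ribs z60 -15.816928652083728 z50 -15.816928652083693
50 -16.696482052764832 [ 542.32231701 -200.804283     50.        ]
55 -16.69648205276482 [ 542.31208121 -200.85032929   55.        ]
60 -16.69648205276482 [ 542.30184542 -200.89637558   60.        ]
toolx ang -17.318685103837826
[330.84125    192.75537834]
```

Run:
```python
import cv2
t=cv2.imread("pics/wrist8.png")
cv2.imwrite("pics/w8e.png",cv2.resize(t[165:345,195:320],None,fx=4.4,fy=3.3,interpolation=cv2.INTER_CUBIC))
```

```text
(no output)
```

View pics/w8e.png

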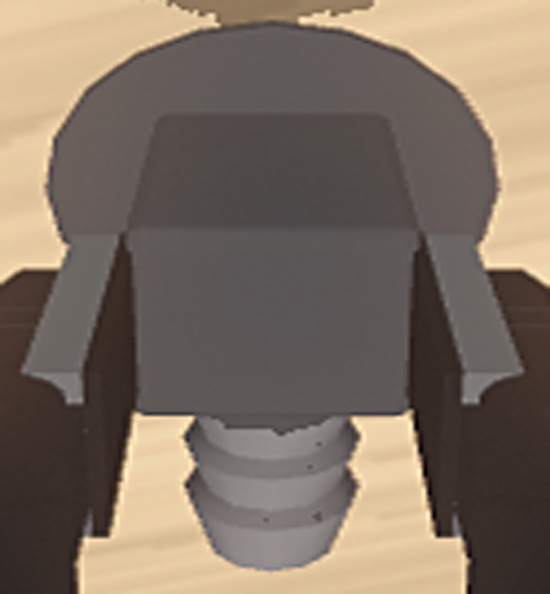

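Run:
```python
from h import *
from scipy.optimize import least_squares
m=dict(np.load("wrist8.npz")); s,R=tool()
f=lambda x,y:np.array((195+x/4.4-.4,165+y/3.3-.4))
C=[f(128,232),f(418,232),f(409,414),f(136,414)]
E0=np.column_stack([R[:,0],R[:,2],-R[:,1]])  # elbow axes if aligned
print(np.linalg.det(E0))
a=np.linspace(0,2*np.pi,361)
def res(p):
    E=E0@Ro.from_rotvec([p[3],p[4],p[5]]).as_matrix(); o=s["tcp_pos"]+E0@p[:3]
    W=lambda x,y,z:pj(m,o+E@[x,y,z])
    r=[W(-15,-15,50)-C[0],W(-15,15,50)-C[1],W(15,15,50)-C[2],W(15,-15,50)-C[3]]
    F=np.array([W(30*np.cos(t),30*np.sin(t),5) for t in a])
    r=list(np.concatenate(r)); r+=[F[:,0].min()-f(47,0)[0],F[:,0].max()-f(498,0)[0],F[:,1].min()-f(0,22)[1]]
    r+=list(W(-15,-15,5)-f(158,116)*1)[:0]
    r+=[(W(59,0,22)-f(272,540))[0],.3*(p[2]+13.9)]
    return r
q=least_squares(res,[0,0,-13.9,0,0,0]); print(q.x[:3].round(2),np.degrees(q.x[3:]).round(2),np.round(q.fun,1))
```

```text
1.0000000000000002
[  0.11  -0.54 -16.78] [-0.05  2.69 -0.15] [-0.6 -0.   0.5  0.   0.3  0.  -0.2 -0.   0.2 -0.2 -0.   0.  -0.9]
```

Run:
```python
import cv2
for n in ("wrist4","wrist6"):
    t=cv2.imread(f"pics/{n}.png")
    cv2.imwrite(f"pics/{n}e.png",cv2.resize(t[165:345,195:320],None,fx=4.4,fy=3.3,interpolation=cv2.INTER_CUBIC))
```

```text
(no output)
```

View pics/wrist4e.png

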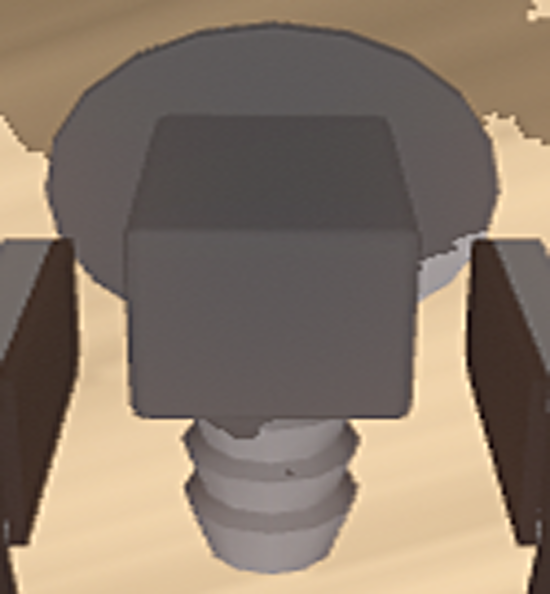

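The grip is unchanged: the hub corners sit within 1 px of the pre-grasp picture, so the elbow is level with the tool. The socket is seen at (542.3,-200.9) with x at -16.2°. I move above it.

Request:
apply_moves(increments=[[[-8,3,-3],[-0.2,-0.5,0.4],24],[[-12,4,-5],[-0.2,-0.5,0.4],24],[[-14,5,-6],[0,-0.4,0.4],24],[[-14,5,-6],[0,0,0],24],[[-12,4,-6],[0,0,0],24],[[-8,3,-5],[0,0,0],24],[[-4,2,-3],[0,0,0],24],[[0,0,0],[0,0,0],24],[[0,0,0],[0,0,0],24],[[0,0,0],[0,0,0],24]])

```text
time_s: 7.95
tcp_pos: [538.7, -185.7, 152.4]
orientation: [-1.558, 0.206, -0.209]
wrist_force: [0.3, -0.2, -1.5]
width: 0.329
```

```bash
python3 look.py 9 wrist
```

```text
7.95 tcp [ 538.74 -185.69  152.42] yaw 74.87 y [ 0.0022  0.0021 -1.    ] zz 0.0026 F [ 0.25 -0.25 -1.54] T [ 0.001 -0.066 -0.016] w 28.1 q6 -0.187
```

View pics/wrist9.png

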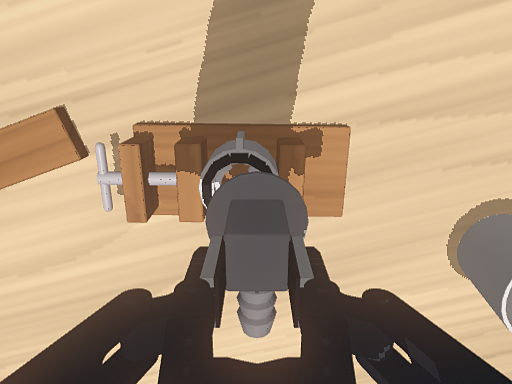

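Request:
apply_moves(increments=[[[1,-4,-3],[0,0,-0.4],24],[[1,-4,-4],[0,0,-0.4],24],[[1,-4,-4],[0,0,0],24],[[0.7,-2.5,-4],[0,0,0],24],[[0,0,-2],[0,0,0],24],[[0,0,0],[0,0,0],24],[[0,0,0],[0,0,0],24],[[0,0,0],[0,0,0],24],[[0,0,0],[0,0,0],24],[[0,0,0],[0,0,0],24]])

```text
time_s: 8.83
tcp_pos: [545.0, -203.8, 133.3]
orientation: [-1.558, 0.218, -0.223]
wrist_force: [-0.5, 0.3, -1.4]
width: 0.33
```

```bash
python3 look.py 10
```

```text
8.8333 tcp [ 545.02 -203.75  133.26] yaw 73.9 y [ 0.0032  0.0016 -1.    ] zz 0.0024 F [-0.54  0.35 -1.44] T [ 0.004 -0.014 -0.004] w 28.15 q6 -0.194
```

Request:
apply_moves(increments=[[[-1.1,1.4,0],[-0.1,0.15,0],24],[[-1.1,1.4,0],[0,0,0],24],[[0,0,0],[0,0,0],24],[[0,0,0],[0,0,0],24],[[0,0,0],[0,0,0],24],[[0,0,0],[0,0,0],24],[[0,0,0],[0,0,0],24],[[0,0,0],[0,0,0],24],[[0,0,0],[0,0,0],24],[[0,0,0],[0,0,0],24]])

```text
time_s: 9.67
tcp_pos: [543.0, -200.3, 134.5]
orientation: [-1.56, 0.218, -0.222]
wrist_force: [-0.2, -0.1, -1.8]
width: 0.327
```

```bash
python3 look.py 11 wrist side top
python3 - <<'E'
import cv2
s=cv2.imread("pics/side11.png"); w=cv2.imread("pics/wrist11.png")
cv2.imwrite("pics/s11c.png",cv2.resize(s[180:280,245:375],None,fx=6,fy=6,interpolation=cv2.INTER_CUBIC))
E
```

```text
9.6667 tcp [ 543.05 -200.26  134.51] yaw 73.95 y [ 0.0022 -0.0012 -1.    ] zz -0.0005 F [-0.23 -0.14 -1.77] T [0.006 0.051 0.008] w 27.93 q6 -0.189
```

View pics/s11c.png

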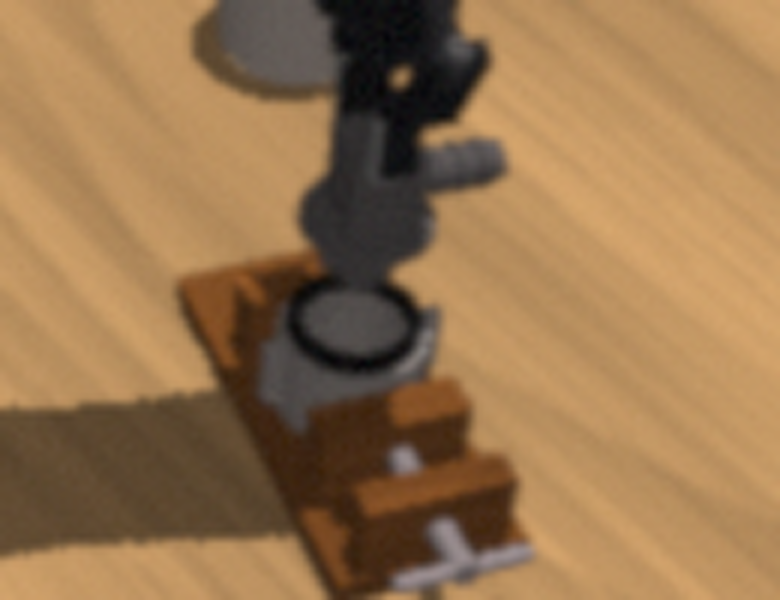

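View pics/wrist11.png

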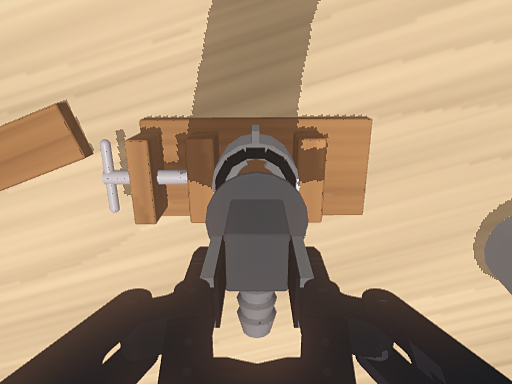

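Request:
apply_moves(increments=[[[-0.5,-0.3,-3],[0,0.1,0],24],[[0,0,-5],[0,0,0],24],[[0,0,-5],[0,0,0],24],[[0,0,-5],[0,0,0],24],[[0,0,-5],[0,0,0],24],[[0,0,-4],[0,0,0],24],[[0,0,-3],[0,0,0],24],[[0,0,0],[0,0,0],24],[[0,0,0],[0,0,0],24],[[0,0,0],[0,0,0],24]])

```text
time_s: 10.65
tcp_pos: [541.3, -200.0, 99.3]
orientation: [-1.56, 0.222, -0.218]
wrist_force: [-1.2, -0.7, -1.5]
width: 0.328
```

```bash
python3 look.py 12
```

```text
10.65 tcp [ 541.26 -199.98   99.3 ] yaw 73.95 y [-2.8e-03  4.0e-04 -1.0e+00] zz -0.0004 F [-1.18 -0.7  -1.5 ] T [ 0.028  0.005 -0.009] w 28.02 q6 -0.189
```

Request:
apply_moves(increments=[[[0.9,-0.5,0],[0,-0.16,0],24],[[0,0,0],[0,0,0],24],[[0,0,-2],[0,0,0],24],[[0,0,-2],[0,0,0],24],[[0,0,-2],[0,0,0],24],[[0,0,-2],[0,0,0],24],[[0,0,-1],[0,0,0],24],[[0,0,0],[0,0,0],24],[[0,0,0],[0,0,0],24],[[0,0,0],[0,0,0],24]])

```text
time_s: 11.48
tcp_pos: [543.1, -201.0, 90.7]
orientation: [-1.56, 0.218, -0.222]
wrist_force: [0.0, 1.0, -2.7]
width: 0.327
```

```bash
python3 look.py 13
```

```text
11.4833 tcp [ 543.12 -201.02   90.68] yaw 73.95 y [ 2.6e-03 -8.0e-04 -1.0e+00] zz -0.0001 F [ 0.05  1.   -2.7 ] T [ 0.027  0.054 -0.015] w 27.92 q6 -0.19
```

Request:
apply_moves(increments=[[[-0.5,0.3,0],[0,0.1,0],24],[[0,0,-1],[0,0,0],24],[[0,0,-1],[0,0,0],24],[[0,0,-1],[0,0,0],24],[[0,0,-1],[0,0,0],24],[[0,0,-1],[0,0,0],24],[[0,0,0],[0,0,0],24],[[0,0,0],[0,0,0],24],[[0,0,0],[0,0,0],24],[[0,0,0],[0,0,0],24]])

```text
time_s: 12.32
tcp_pos: [542.7, -200.7, 85.3]
orientation: [-1.56, 0.219, -0.221]
wrist_force: [-0.3, 0.1, -0.7]
width: 0.334
```

```bash
python3 look.py 14
```

```text
12.3167 tcp [ 542.67 -200.71   85.27] yaw 73.95 y [ 9.e-04 -9.e-04 -1.e+00] zz -0.0006 F [-0.28  0.07 -0.68] T [0.015 0.003 0.009] w 28.54 q6 -0.19
```

Request:
apply_moves(increments=[[[0,0,-0.5],[0,0,0],24],[[0,0,-0.5],[0,0,0],24],[[0,0,-0.5],[0,0,0],24],[[0,0,0],[0,0,0],24],[[0,0,0],[0,0,0],24],[[0,0,0],[0,0,0],24],[[0,0,0],[0,0,0],24],[[0,0,0],[0,0,0],24],[[0,0,0],[0,0,0],24],[[0,0,0],[0,0,0],24]])

```text
time_s: 13.15
tcp_pos: [542.8, -200.8, 83.9]
orientation: [-1.56, 0.219, -0.221]
wrist_force: [0.2, -0.9, -1.4]
width: 0.332
```

```bash
python3 look.py 15
```

```text
13.15 tcp [ 542.83 -200.78   83.86] yaw 73.95 y [ 0.0013 -0.0011 -1.    ] zz -0.0007 F [ 0.21 -0.92 -1.43] T [-0.032 -0.056 -0.004] w 28.35 q6 -0.19
```

Request:
apply_moves(increments=[[[-0.2,0.1,-0.5],[0,0,0],24],[[0,0,-0.5],[0,0,0],24],[[0,0,-0.3],[0,0,0],24],[[0,0,0],[0,0,0],24],[[0,0,0],[0,0,0],24],[[0,0,0],[0,0,0],24],[[0,0,0],[0,0,0],24],[[0,0,0],[0,0,0],24],[[0,0,0],[0,0,0],24],[[0,0,0],[0,0,0],24]])

```text
time_s: 13.98
tcp_pos: [542.6, -200.7, 82.4]
orientation: [-1.56, 0.219, -0.221]
wrist_force: [0.3, -0.0, -1.5]
width: 0.33
```

```bash
python3 look.py 16; python3 look.py 16; python3 look.py 16
```

```text
13.9833 tcp [ 542.58 -200.68   82.39] yaw 73.95 y [ 0.0012 -0.0011 -1.    ] zz -0.0007 F [ 0.34 -0.02 -1.47] T [-0.044 -0.05  -0.075] w 28.2 q6 -0.19
13.9833 tcp [ 542.58 -200.68   82.39] yaw 73.95 y [ 0.0012 -0.0011 -1.    ] zz -0.0007 F [ 0.34 -0.02 -1.47] T [-0.044 -0.05  -0.075] w 28.2 q6 -0.19
13.9833 tcp [ 542.58 -200.68   82.39] yaw 73.95 y [ 0.0012 -0.0011 -1.    ] zz -0.0007 F [ 0.34 -0.02 -1.47] T [-0.044 -0.05  -0.075] w 28.2 q6 -0.19
```

Still no contact, with only the elbow's weight (about -1.5 N) showing. I continue.

Request:
apply_moves(increments=[[[0,0,-0.5],[0,0,0],24],[[0,0,-0.5],[0,0,0],24],[[0,0,-0.3],[0,0,0],24],[[0,0,0],[0,0,0],24],[[0,0,0],[0,0,0],24],[[0,0,0],[0,0,0],24],[[0,0,0],[0,0,0],24],[[0,0,0],[0,0,0],24],[[0,0,0],[0,0,0],24],[[0,0,0],[0,0,0],24]])

```text
time_s: 14.82
tcp_pos: [542.6, -200.7, 81.0]
orientation: [-1.56, 0.219, -0.221]
wrist_force: [-0.6, 0.1, -2.1]
width: 0.329
```

```bash
python3 look.py 17
```

```text
14.8167 tcp [ 542.56 -200.7    80.96] yaw 73.95 y [ 0.0012 -0.0011 -1.    ] zz -0.0007 F [-0.59  0.06 -2.1 ] T [-0.041 -0.005  0.017] w 28.09 q6 -0.19
```

Request:
apply_moves(increments=[[[0,0,-0.5],[0,0,0],24],[[0,0,-0.5],[0,0,0],24],[[0,0,-0.2],[0,0,0],24],[[0,0,0],[0,0,0],24],[[0,0,0],[0,0,0],24],[[0,0,0],[0,0,0],24],[[0,0,0],[0,0,0],24],[[0,0,0],[0,0,0],24],[[0,0,0],[0,0,0],24],[[0,0,0],[0,0,0],24]])

```text
time_s: 15.65
tcp_pos: [542.7, -200.8, 80.2]
orientation: [-1.561, 0.218, -0.221]
wrist_force: [-0.2, -0.1, -0.4]
width: 0.332
```

```bash
python3 look.py 18
```

```text
15.65 tcp [ 542.72 -200.76   80.19] yaw 73.95 y [ 0.0018 -0.0013 -1.    ] zz -0.0008 F [-0.24 -0.07 -0.37] T [ 0.023  0.016 -0.041] w 28.36 q6 -0.19
```

Request:
apply_moves(increments=[[[-0.2,0,-0.4],[0,0,0],24],[[0,0,-0.4],[0,0,0],24],[[0,0,0],[0,0,0],24],[[0,0,0],[0,0,0],24],[[0,0,0],[0,0,0],24],[[0,0,0],[0,0,0],24],[[0,0,0],[0,0,0],24],[[0,0,0],[0,0,0],24],[[0,0,0],[0,0,0],24],[[0,0,0],[0,0,0],24]])

```text
time_s: 16.48
tcp_pos: [542.7, -200.8, 80.1]
orientation: [-1.561, 0.218, -0.222]
wrist_force: [-0.5, 0.2, 0.3]
width: 0.333
```

```bash
python3 look.py 19
```

```text
16.4833 tcp [ 542.73 -200.78   80.06] yaw 73.95 y [ 0.0026 -0.0015 -1.    ] zz -0.0008 F [-0.53  0.16  0.34] T [ 0.041  0.048 -0.016] w 28.46 q6 -0.19
```

The flange has landed on the ring at TCP z of about 80.1, so the ring is low (top about 66.3) and the ridges should engage at roughly 80°. I begin turning clockwise.

Request:
apply_moves(increments=[[[0,0,0],[0,0,-3],24],[[0,0,0],[0,0,-4],24],[[0,0,0],[0,0,-4],24],[[0,0,0],[0,0,-4],24],[[0,0,0],[0,0,-4],24],[[0,0,0],[0,0,-4],24],[[0,0,0],[0,0,-3],24],[[0,0,0],[0,0,0],24],[[0,0,0],[0,0,0],24],[[0,0,0],[0,0,0],24]])

```text
time_s: 17.32
tcp_pos: [542.5, -200.3, 80.0]
orientation: [-1.49, 0.588, -0.591]
wrist_force: [-0.9, 0.3, -0.2]
width: 0.33
```

```bash
python3 look.py 20 wrist
```

```text
17.3167 tcp [ 542.51 -200.29   80.04] yaw 46.85 y [ 0.0014 -0.0014 -1.    ] zz -0.0 F [-0.85  0.32 -0.21] T [0.008 0.068 0.022] w 28.21 q6 0.284
```

View pics/wrist20.png

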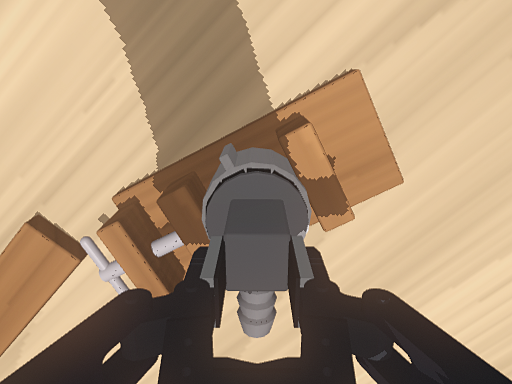

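Request:
apply_moves(increments=[[[0,0,0],[0,0,-3],24],[[0,0,0],[0,0,-4],24],[[0,0,0],[0,0,-4],24],[[0,0,0],[0,0,-4],24],[[0,0,0],[0,0,-4],24],[[0,0,0],[0,0,-4],24],[[0,0,0],[0,0,-3],24],[[0,0,0],[0,0,0],24],[[0,0,0],[0,0,0],24],[[0,0,0],[0,0,0],24]])

```text
time_s: 18.2
tcp_pos: [542.7, -200.4, 80.1]
orientation: [-1.357, 0.945, -0.948]
wrist_force: [-0.9, 0.8, -0.4]
width: 0.331
```

```bash
python3 look.py 21
```

```text
18.2 tcp [ 542.68 -200.42   80.06] yaw 20.15 y [ 0.001  -0.0021 -1.    ] zz 0.0002 F [-0.85  0.83 -0.36] T [0.067 0.013 0.019] w 28.23 q6 0.75
```

Request:
apply_moves(increments=[[[0,0,0],[0,0,-2],24],[[0,0,0],[0,0,-2],24],[[0,0,0],[0,0,-2],24],[[0,0,0],[0,0,-2],24],[[0,0,0],[0,0,-2],24],[[0,0,0],[0,0,0],24],[[0,0,0],[0,0,0],24],[[0,0,0],[0,0,0],24],[[0,0,0],[0,0,0],24],[[0,0,0],[0,0,0],24]])

```text
time_s: 19.03
tcp_pos: [542.7, -200.4, 80.0]
orientation: [-1.291, 1.073, -1.076]
wrist_force: [1.1, -0.6, -0.1]
width: 0.327
```

```bash
python3 look.py 22
```

```text
19.0333 tcp [ 542.73 -200.41   80.04] yaw 10.42 y [ 7.0e-04 -2.1e-03 -1.0e+00] zz 0.0003 F [ 1.13 -0.59 -0.09] T [ 0.083 -0.013 -0.005] w 27.92 q6 0.92
```

Request:
apply_moves(increments=[[[0,0,0],[0,0,-2],24],[[0,0,0],[0,0,-2],24],[[0,0,0],[0,0,-2],24],[[0,0,0],[0,0,-2],24],[[0,0,0],[0,0,-2],24],[[0,0,0],[0,0,0],24],[[0,0,0],[0,0,0],24],[[0,0,0],[0,0,0],24],[[0,0,0],[0,0,0],24],[[0,0,0],[0,0,0],24]])

```text
time_s: 19.87
tcp_pos: [542.7, -200.3, 80.1]
orientation: [-1.213, 1.204, -1.207]
wrist_force: [-0.3, -0.1, -0.0]
width: 0.329
```

```bash
python3 look.py 23
```

```text
19.8667 tcp [ 542.74 -200.3    80.07] yaw 0.33 y [ 4.0e-04 -2.1e-03 -1.0e+00] zz 0.0004 F [-0.26 -0.08 -0.  ] T [-0.043  0.068  0.016] w 28.1 q6 1.097
```

Request:
apply_moves(increments=[[[0,0,0],[0,0,-2],24],[[0,0,0],[0,0,-2],24],[[0,0,0],[0,0,-2],24],[[0,0,0],[0,0,0],24],[[0,0,0],[0,0,0],24],[[0,0,0],[0,0,0],24],[[0,0,0],[0,0,0],24],[[0,0,0],[0,0,0],24],[[0,0,0],[0,0,0],24],[[0,0,0],[0,0,0],24]])

```text
time_s: 20.7
tcp_pos: [542.7, -200.3, 80.1]
orientation: [-1.162, 1.28, -1.283]
wrist_force: [-0.7, 0.8, -1.1]
width: 0.33
```

```bash
python3 look.py 24
```

```text
20.7 tcp [ 542.74 -200.34   80.06] yaw -5.64 y [ 2.0e-04 -2.1e-03 -1.0e+00] zz 0.0004 F [-0.69  0.8  -1.06] T [0.046 0.008 0.031] w 28.17 q6 1.201
```

Request:
apply_moves(increments=[[[0,0,0],[0,0,-2],24],[[0,0,0],[0,0,-2],24],[[0,0,0],[0,0,-2],24],[[0,0,0],[0,0,0],24],[[0,0,0],[0,0,0],24],[[0,0,0],[0,0,0],24],[[0,0,0],[0,0,0],24],[[0,0,0],[0,0,0],24],[[0,0,0],[0,0,0],24],[[0,0,0],[0,0,0],24]])

```text
time_s: 21.53
tcp_pos: [542.8, -200.4, 80.0]
orientation: [-1.107, 1.357, -1.36]
wrist_force: [-0.8, 0.2, 0.4]
width: 0.33
```

```bash
python3 look.py 25
```

```text
21.5333 tcp [ 542.81 -200.4    80.  ] yaw -11.68 y [ 1.0e-04 -2.2e-03 -1.0e+00] zz 0.0005 F [-0.84  0.24  0.43] T [ 0.106 -0.046 -0.005] w 28.16 q6 1.306
```

Request:
apply_moves(increments=[[[0,0,0],[0,0,-2],24],[[0,0,0],[0,0,-2],24],[[0,0,0],[0,0,-2],24],[[0,0,0],[0,0,0],24],[[0,0,0],[0,0,0],24],[[0,0,0],[0,0,0],24],[[0,0,0],[0,0,0],24],[[0,0,0],[0,0,0],24],[[0,0,0],[0,0,0],24],[[0,0,0],[0,0,0],24]])

```text
time_s: 22.37
tcp_pos: [543.0, -200.7, 79.7]
orientation: [-1.048, 1.431, -1.436]
wrist_force: [-0.1, 0.2, -1.0]
width: 0.333
```

```bash
python3 look.py 26
```

```text
22.3667 tcp [ 542.98 -200.7    79.72] yaw -17.71 y [ 1.0e-04 -2.8e-03 -1.0e+00] zz 0.0009 F [-0.07  0.22 -1.01] T [ 0.099 -0.012 -0.079] w 28.47 q6 1.411
```

Request:
apply_moves(increments=[[[0,0,0],[0,0,-2],24],[[0,0,0],[0,0,-2],24],[[0,0,0],[0,0,-2],24],[[0,0,0],[0,0,0],24],[[0,0,0],[0,0,0],24],[[0,0,0],[0,0,0],24],[[0,0,0],[0,0,0],24],[[0,0,0],[0,0,0],24],[[0,0,0],[0,0,0],24],[[0,0,0],[0,0,0],24]])

```text
time_s: 23.2
tcp_pos: [543.1, -200.7, 79.5]
orientation: [-0.986, 1.505, -1.51]
wrist_force: [-0.2, -0.5, -1.7]
width: 0.33
```

```bash
python3 look.py 27
```

```text
23.2 tcp [ 543.09 -200.74   79.45] yaw -23.7 y [-1.0e-04 -2.9e-03 -1.0e+00] zz 0.001 F [-0.17 -0.46 -1.7 ] T [ 0.073 -0.015 -0.133] w 28.16 q6 1.516
```

Request:
apply_moves(increments=[[[0,0,0],[0,0,-2],24],[[0,0,-0.1],[0,0,-2],24],[[0,0,-0.1],[0,0,-2],24],[[0,0,0],[0,0,0],24],[[0,0,0],[0,0,0],24],[[0,0,0],[0,0,0],24],[[0,0,0],[0,0,0],24],[[0,0,0],[0,0,0],24],[[0,0,0],[0,0,0],24],[[0,0,0],[0,0,0],24]])

```text
time_s: 24.03
tcp_pos: [543.1, -200.8, 79.1]
orientation: [-0.92, 1.577, -1.582]
wrist_force: [-0.6, 0.9, -0.7]
width: 0.33
```

```bash
python3 look.py 28
```

```text
24.0333 tcp [ 543.13 -200.77   79.08] yaw -29.64 y [-5.e-04 -3.e-03 -1.e+00] zz 0.0011 F [-0.59  0.91 -0.68] T [ 0.097 -0.042 -0.106] w 28.14 q6 1.62
```

The thread picked up at yaw of about -14.5° (88° past the gap): z falls at about 1/15 mm per degree after that and the torque has risen. The target yaw is therefore about -60°. I go on gently.

Request:
apply_moves(increments=[[[0,0,-0.1],[0,0,-2],24],[[0,0,-0.1],[0,0,-2],24],[[0,0,-0.1],[0,0,-2],24],[[0,0,-0.1],[0,0,-2],24],[[0,0,-0.1],[0,0,-2],24],[[0,0,0],[0,0,0],24],[[0,0,0],[0,0,0],24],[[0,0,0],[0,0,0],24],[[0,0,0],[0,0,0],24],[[0,0,0],[0,0,0],24]])

```text
time_s: 24.87
tcp_pos: [543.2, -200.8, 78.5]
orientation: [-0.803, 1.695, -1.7]
wrist_force: [-0.3, -0.3, -1.0]
width: 0.328
```

```bash
python3 look.py 29 wrist
```

```text
24.8667 tcp [ 543.22 -200.8    78.52] yaw -39.51 y [-0.0012 -0.0037 -1.    ] zz 0.0014 F [-0.25 -0.35 -1.03] T [ 0.029 -0.048 -0.086] w 28.03 q6 1.793
```

View pics/wrist29.png

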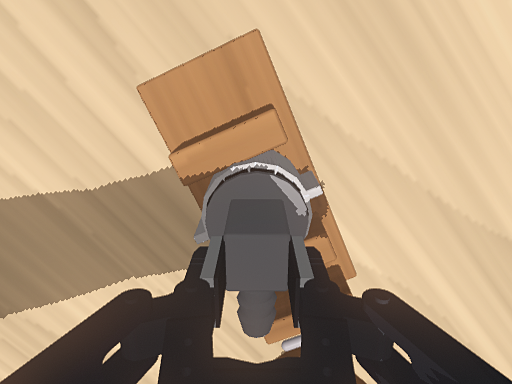

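Request:
apply_moves(increments=[[[0,0,-0.15],[0,0,-2],24],[[0,0,-0.15],[0,0,-2],24],[[0,0,-0.15],[0,0,-2],24],[[0,0,-0.15],[0,0,-2],24],[[0,0,-0.15],[0,0,-2],24],[[0,0,0],[0,0,0],24],[[0,0,0],[0,0,0],24],[[0,0,0],[0,0,0],24],[[0,0,0],[0,0,0],24],[[0,0,0],[0,0,0],24]])

```text
time_s: 25.75
tcp_pos: [543.3, -200.9, 78.0]
orientation: [-0.674, 1.807, -1.813]
wrist_force: [-1.0, -0.6, -1.2]
width: 0.329
```

```bash
python3 look.py 30
```

```text
25.75 tcp [ 543.31 -200.87   77.99] yaw -49.31 y [-0.0019 -0.0043 -1.    ] zz 0.002 F [-1.03 -0.56 -1.24] T [ 0.011 -0.014  0.068] w 28.13 q6 1.964
```

Request:
apply_moves(increments=[[[0,0,-0.15],[0.1,0,-2],24],[[0,0,-0.15],[0,0,-2],24],[[0,0,-0.15],[0,0,-2],24],[[0,0,-0.15],[0,0,-2],24],[[0,0,-0.15],[0,0,-2],24],[[0,0,-0.1],[0,0,-1.3],24],[[0,0,0],[0,0,0],24],[[0,0,0],[0,0,0],24],[[0,0,0],[0,0,0],24],[[0,0,0],[0,0,0],24]])

```text
time_s: 26.58
tcp_pos: [543.4, -200.9, 77.4]
orientation: [-0.515, 1.929, -1.935]
wrist_force: [0.8, -0.8, -0.7]
width: 0.329
```

```bash
python3 look.py 31 wrist; python3 look.py 31
python3 - <<'E'
import cv2
t=cv2.imread("pics/wrist31.png")
cv2.imwrite("pics/w31c.png",cv2.resize(t[145:345,190:325],None,fx=4,fy=3,interpolation=cv2.INTER_CUBIC))
E
```

```text
26.5833 tcp [ 543.37 -200.91   77.4 ] yaw -60.36 y [-0.0027 -0.0035 -1.    ] zz 0.0017 F [ 0.76 -0.76 -0.69] T [-0.039 -0.08   0.285] w 28.06 q6 2.157
26.6333 tcp [ 543.38 -200.89   77.42] yaw -60.36 y [-0.0027 -0.0035 -1.    ] zz 0.0017 F [-0.14  0.71 -1.54] T [ 0.068 -0.039  0.27 ] w 28.21 q6 2.157
```

View pics/w31c.png

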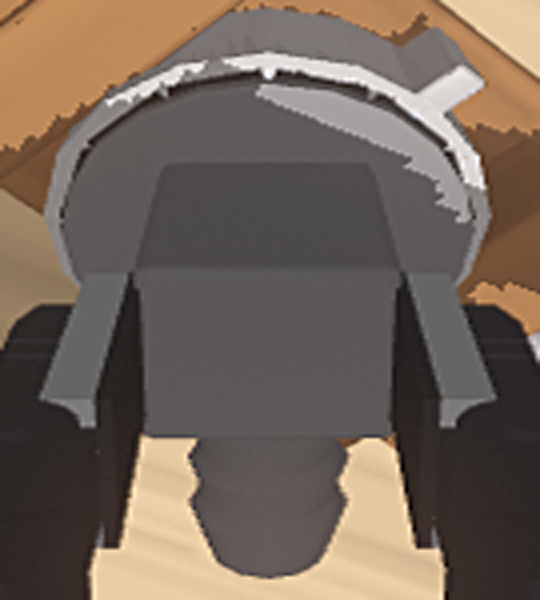

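z has dropped 2.65 mm since first resistance and the yaw is about 45° past it. The torque has risen to 0.28 N m and there is no net hand load. I let go.

Request:
apply_moves(increments=[[[0,0,0],[0,0,0],32],[[0,0,0],[0,0,0],36],[[0,0,0],[0,0,0],42],[[0,0,0],[0,0,0],50],[[0,0,0],[0,0,0],55],[[0,0,0],[0,0,0],55],[[0,0,0],[0,0,0],55],[[0,0,0],[0,0,0],55],[[0,0,0],[0,0,0],55],[[0,0,0],[0,0,0],55]])

```text
time_s: 27.47
tcp_pos: [543.9, -201.3, 78.8]
orientation: [-0.51, 1.93, -1.937]
wrist_force: [-0.2, -0.3, -0.1]
width: 0.641
```

```bash
python3 look.py 32 wrist
python3 - <<'E'
import cv2
t=cv2.imread("pics/wrist32.png")
cv2.imwrite("pics/w32c.png",cv2.resize(t[145:345,170:345],None,fx=4,fy=3,interpolation=cv2.INTER_CUBIC))
E
```

```text
27.4667 tcp [ 543.93 -201.25   78.78] yaw -60.55 y [-9.e-04 -4.e-03 -1.e+00] zz 0.0031 F [-0.19 -0.34 -0.07] T [-0.053 -0.008  0.042] w 54.75 q6 2.16
```

View pics/w32c.png

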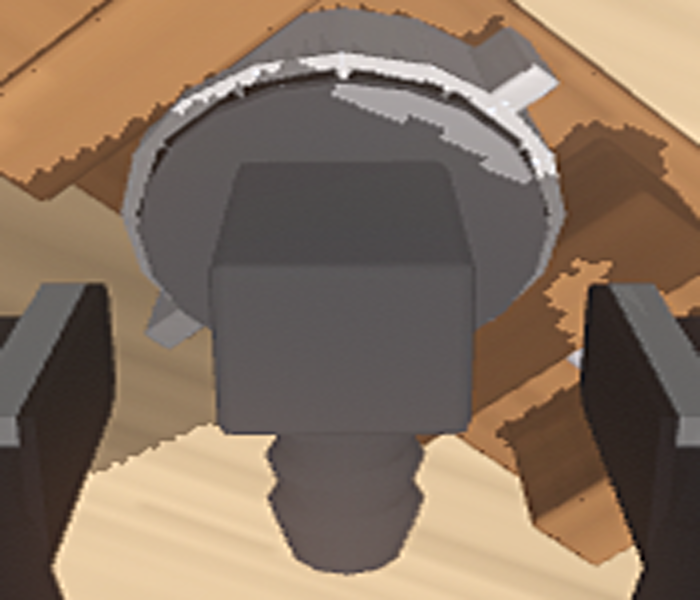

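Released: the elbow is level and turned back only about 1.7°. I retreat upwards.

Request:
apply_moves(increments=[[[0,0,5],[0,0,0],65],[[0,0,8],[0,0,0],70],[[0,0,12],[0,0,0],70],[[0,0,12],[0,0,0],70],[[0,0,15],[0,0,0],70],[[0,0,15],[0,0,0],70],[[0,0,15],[0,0,0],70],[[0,0,10],[0,0,0],70],[[0,0,0],[0,0,0],70],[[0,0,0],[0,0,0],70]])

```text
time_s: 28.35
tcp_pos: [544.4, -201.5, 183.5]
orientation: [-0.505, 1.924, -1.939]
wrist_force: [0.3, 0.8, -0.6]
width: 0.819
```

```bash
python3 look.py 33 wrist side
python3 - <<'E'
import cv2
s=cv2.imread("pics/side33.png")
cv2.imwrite("pics/s33c.png",cv2.resize(s[190:290,245:375],None,fx=6,fy=6,interpolation=cv2.INTER_CUBIC))
E
```

```text
28.35 tcp [ 544.39 -201.47  183.5 ] yaw -60.55 y [ 0.0045 -0.0067 -1.    ] zz 0.008 F [ 0.26  0.79 -0.59] T [ 0.013 -0.012  0.013] w 69.94 q6 2.16
```

View pics/s33c.png

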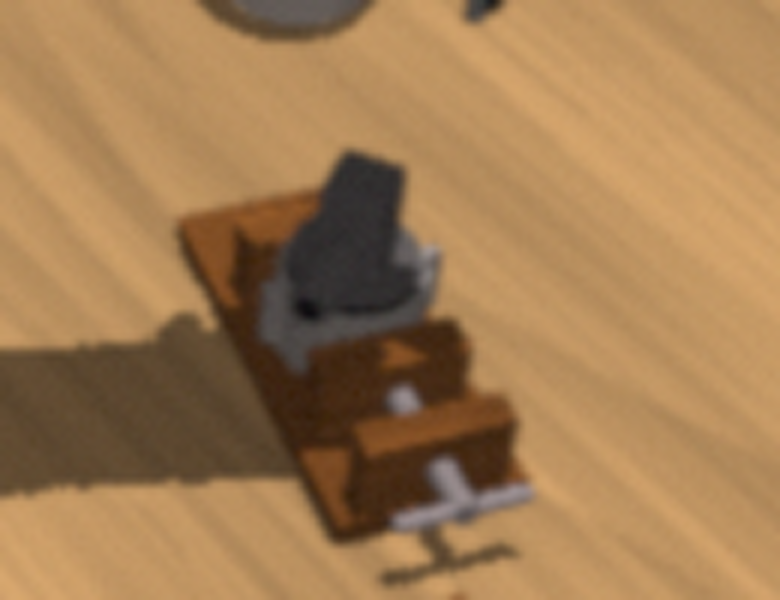

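View pics/wrist33.png

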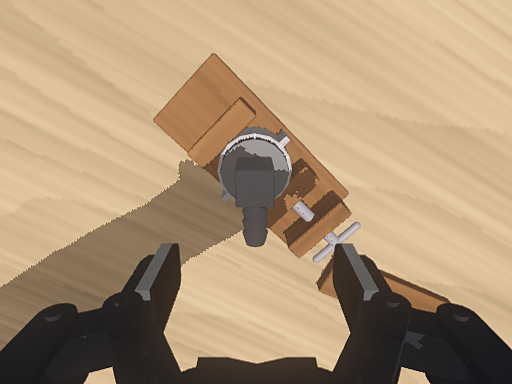

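Run:
```python
import cv2
t=cv2.imread("pics/wrist33.png")
cv2.imwrite("pics/w33c.png",cv2.resize(t[125:255,200:310],None,fx=4.6,fy=4.6,interpolation=cv2.INTER_CUBIC))
```

```text
(no output)
```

View pics/w33c.png

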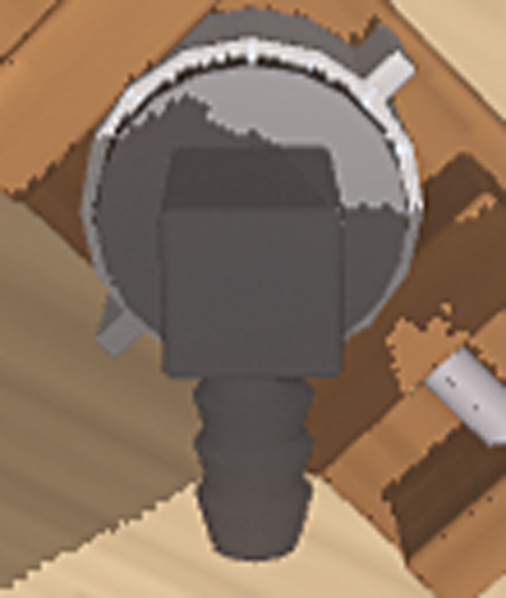

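Run:
```python
from h import *
from scipy.optimize import least_squares
m=dict(np.load("wrist33.npz"))
f=lambda x,y:np.array((200+x/4.6-.4,125+y/4.6-.4))
C=[f(160,209),f(345,205),f(343,374),f(166,378)]
def res(p,zo):
    c,s=np.cos(p[2]),np.sin(p[2]); W=lambda x,y,z:pj(m,[p[0]+c*x-s*y,p[1]+s*x+c*y,zo+z])
    r=[W(-15,-15,50)-C[0],W(-15,15,50)-C[1],W(15,15,50)-C[2],W(15,-15,50)-C[3],.7*(W(59,0,22)-f(256,540))[:1]]
    return np.concatenate(r)
for zo in (63.5,66):
    q=least_squares(lambda p:res(p,zo),[542,-201,-2.6]); print(zo,q.x[:2].round(2),np.degrees(q.x[2]).round(2),np.round(q.fun,1))
```

```text
63.5 [ 543.02 -201.16] -149.92 [-0.2 -0.6  0.1 -0.3  0.3  0.7 -0.3  0.3  0.2]
66 [ 543.74 -200.75] -149.92 [-0.5 -0.8  0.3 -0.5  0.5  0.9 -0.5  0.5  0.2]
```

Run:
```python
from rig import ctrl
ctrl.job_done(); print(ctrl.read_state()["time_s"])
```

```text
the job is handed in; nothing more can be done
the job is handed in; nothing more can be done
```

I put the grey elbow in the socket, tightened it about 45° past first resistance, let go and handed the job in at about 28.4 s. I got no verdict.

- **Seating:** I gripped the hub across its y faces and lowered the spigot with its lugs lined up to the gaps. The flange came to rest on the ring about 6 mm above the wall top, with under 2 N of load.
- **Turning:** It turned freely until about 88° past the gap. The hand then began to be drawn down; the ring height I measured predicted about 85°. I stopped at about 45° past that point, after 2.65 mm of descent.
- **Last checks:** A fit to the final wrist image put the elbow about 0.7 mm off the socket centre. It had turned back by less than 2°, leaving it about 43–45° past first resistance. In the wrist and side pictures it looks level. The gripper was open and about 100 mm clear. I never steered near the bottle, tub or offcut, but I did not re-measure where they stand.
- **Weak points:** I worked out the thread's hold, about 16–18 N, from the turn and descent and did not measure it. The wrist torque was noisy: it read slightly negative early in the tightening, then rose to +0.28 N m at the end. So I judged first resistance mainly from the drop in height, which is good to about 2°.

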